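# Hang the hook-on socket tray inside the plywood crate

## Task

Take the small steel tray that has a bent lip along one edge by its black grip, lower it into the plywood crate so that the lip goes over the crate's long wall nearest the robot and rests on it, and only then let go, so that the tray hangs inside the crate. Leave the similar tray without a lip and the tin where they stand.

Things in the scene. Friction and masses are not known exactly. Their poses are not given: they have to be found in the camera images.
- hook_tray: Steel tray to hang, about 0.35 kg. Origin: centre of underside, z up. Box 60 (x) by 90 (y), 60 high. Black grip centred at (0,0,118): 36 (x) by 12 (y) by 40 high; pinch it along y from above. Lip on the -x side (towards robot at start), 90 long: back face x=-30, flat underside z=85 (top 88), outer flange flares down to x=-77, z=58. Gap under lip: x -30 to -64 (middle -47), 44 wide at mouth. (mm)
- crate_wall (a point): Middle of the top edge of the crate's long wall nearest the robot, the one to hang on; wall 18 mm thick, centred here, top 150 mm above the bench. x points level into the crate, y along the wall, z up. Open plywood crate, fixed: outside 220 (x) by 320 (y) mm, all walls 18 mm, inside 184 by 284 mm, with only low stock (under 50 mm above the bench) in it.
- plain_tray: Bystander: a tray of the same box and grip but with no lip and no raised back. Origin: centre of its underside, z up. Leave it standing.
- tin: Bystander: a closed tin, 72 mm in diameter and 100 mm high. Origin: centre of its underside. Leave it standing.
Not all that is in view belongs to the job. What is shaped like the hook_tray but orange or red is not meant.

How it is judged:
On the way:
1. the tray, still held by the fingers, is in the crate with its lip over the near long wall, less than 15 mm above resting on it (contact force between the fingers and hook_tray above 0.5 N and x of hook_tray in the frame of crate_wall between 0.015 and 0.075 m and y of hook_tray in the frame of crate_wall between -0.11 and 0.11 m and z of hook_tray in the frame of crate_wall below -0.07 m), for 0.05 s.
At the end, for the whole second after the job is handed in: The lipped tray hangs at rest by its lip inside the long wall nearest the robot: its origin 15 to 75 mm inward of the wall's middle plane, within 110 mm of its middle along it, 70 to 105 mm below its top edge, leaning under 18 degrees, twisted under 23 degrees from the wall (x of hook_tray in the frame of crate_wall between 0.015 and 0.075 m and y of hook_tray in the frame of crate_wall between -0.11 and 0.11 m and z of hook_tray in the frame of crate_wall between -0.105 and -0.07 m and angle between hook_tray's own z axis and vertical below 0.32 rad and angle between the x axis of hook_tray and the x axis of crate_wall, either way round below 0.4 rad and linear speed of hook_tray below 0.02 m/s); the robot touches nothing.
It fails at once if the tray without a lip is moved by more than 30 mm (distance of plain_tray from where it was at the start of the episode above 0.03 m).
It fails at once if the tin is moved by more than 30 mm (distance of tin from where it was at the start of the episode above 0.03 m).
It also fails if it takes over 38 s, if anything falls off the work surface, if the arm or the gripper's body presses on something with over 40 N, if the wrist force passes 120 N, or if a joint passes its speed limit or range.

## Robot

A 7-joint arm with a two-finger parallel gripper is mounted at the origin on the work surface. World frame = base frame: x ahead of the robot, y to its left, z up, the work surface at z = 0. Lengths are in m, angles in rad, forces in N, time in s.
With the tool pointing down it reaches from about 0.4 to 0.85 m from the base axis. Payload 6.9 kg.
Tool frame: the origin (TCP) lies midway between the tips of the shut fingers; the grasp point (between the pads) lies behind it (ctrl.pinch_z is the z of the grasp point in the tool frame, in m); z points along the fingers, y is the direction in which the jaws open and shut (so a half turn about z gives the same grasp; the last joint's range is limited). The gripper opens to 85 mm and grips with 20 to 120 N. Pads are 22 mm wide; open, the fingers measure 114 mm over their backs; the gripper's body (76 mm by 85 mm) begins 54 mm behind the grasp point. The pads swing forward as they close: fully open they stand 13 mm farther back than shut.
Start: joints at [1.23, 0.507, -0.238, 1.5, 0.126, 1.149, -0.155], TCP at [0.27, -0.564, 0.231] pointing down, gripper open.
Joint ranges: [-3.08, 3.08], [-0.24, 2.05], [-1.43, 1.35], [0, 2.5], [-1.52, 4.66], [0.17, 1.96], [-2.89, 2.89]. Speed limits (rad/s): [2.39, 2.39, 3.14, 3.14, 3.14, 3.14, 3.14].

## Interface

Orientations are given as a unit quaternion [w, x, y, z].
In Python, from station import ctrl, get_state, vision, ticket, models gives the robot as it stands. Calls block until the motion is done:
- ctrl.movep(position, orientation): joint-space move of the TCP to a pose.
- ctrl.movel(position, frame=None, max_speed=0.15): straight line of the TCP; frame=None keeps the orientation; max_speed is the mean speed in m/s.
- ctrl.set_joints(angles): joint-space move.
- ctrl.ungrasp() and ctrl.close_gripper(force=None): open the fingers fully, or close them until they stop; force is the grip in N (None keeps the last).
- ctrl.pause(seconds).
- ctrl.ik(position, orientation): joint angles nearest the present ones, or None.
- get_state(): the state.
- vision.grab_frame(name): name is "scene" or "top" or "wrist"; returns (picture, depth): 400x640x3 uint8, blue, green, red; 400x640 float32, m along the optical axis (not along the pixel's ray), 0 where there is no reading.
- vision.camera_info(name): a dict with "mtx" (3x3 intrinsics, pixels), "R" (3x3) and "t" (3): a world point X has camera coordinates R X + t; the wrist camera has in their place "hand_eye" (4x4, takes a point from camera to tool coordinates, whose origin is the TCP and whose axes are the flange's). Camera axes: x right, y down, z forward; pixel columns grow to the right and rows downward; lengths in m; the calibration is good to about 2 mm. A picture is of the moment at which its call begins: read the wrist's pose just before it. camera_info takes no time and is no camera call.
A pose or a line that the arm cannot do raises ctrl.Unreachable and nothing moves.
- ticket.close_job(): hands the job in, once; it reports no verdict.
Trained networks look in the newest picture that a camera, given by its name, has taken for a name from the list of things; names that differ only in an ending like _2 or _b are one class to them, and where a whole thing is asked for, a point or a joint stands for the part that bears it (a point fixed in the world has none). Each returns a list of dicts, best first, with "p" (0 to 1); they miss things now and then, are a little off and sometimes report something else, mostly with a low value. They report only what shows in the picture. A call takes as long as a camera call. They do not tell look-alikes from the thing itself.
- models.recognise(camera, target): "point" ([column, row] in pixels, amid what is visible of it).
- models.masks_of(camera, target): "mask" (400x640 bool, what is visible of it) and "point" ([column, row] in pixels, amid what is visible of it).
The state is a dict: "time": time; "qpos": joint angles; "qd": joint speeds; "tau": joint torques, N m; "tcp_pos": TCP position; "eef_rot": TCP orientation; "contact_force": force on the tool from outside, world axes, zero at the start; "wrist_torque": the same for the moment, N m; "width": finger opening in m.
Only numpy, scipy, OpenCV 4.12 (cv2) and the standard library are available. Lean on these libraries where they do the work, as an engineer would, in place of code of your own. Each camera call takes 0.05 s, during which the arm holds its last target.

## Working session

There is one attempt and no reset: what is moved stays moved. The work goes in short steps, each a Python script; the robot and the scene stay as the last script left them, time stands still between calls to the robot, and variables do not carry over. Pictures are saved under pics/ and viewed, and the job is handed in when it is done.

```bash
ls; mkdir -p pics; python3 - <<'E'
from station import ctrl, get_state, vision, ticket, models
import cv2, numpy as np
for n in ["scene","top","wrist"]:
    p,d=vision.grab_frame(n); cv2.imwrite(f"pics/{n}0.png",p); np.save(f"pics/{n}0.npy",d)
    for t in ["hook_tray","plain_tray","tin"]:
        print(n,t,[(np.round(r["point"]),round(r["p"],2)) for r in models.recognise(n,t)])
s=get_state();print(s["time"],s["tcp_pos"],s["eef_rot"],ctrl.pinch_z,s["width"])
print(vision.camera_info("top"),vision.camera_info("wrist"))
E
```

```text
pics
scene hook_tray [(array([265., 242.]), 0.94), (array([218., 172.]), 0.76), (array([264., 184.]), 0.74), (array([225., 213.]), 0.65)]
scene plain_tray [(array([296., 215.]), 0.62)]
scene tin [(array([285., 289.]), 0.96)]
top hook_tray [(array([367., 179.]), 0.79), (array([412., 226.]), 0.66), (array([373., 267.]), 0.66), (array([431., 290.]), 0.64)]
top plain_tray [(array([341., 220.]), 0.87)]
top tin [(array([349., 132.]), 0.59)]
wrist hook_tray [(array([32., 20.]), 0.88), (array([148., 107.]), 0.83)]
wrist plain_tray []
wrist tin []
0.6 [ 0.27000108 -0.56363921  0.23126272] [-2.09382381e-05  9.75157647e-01  2.21511993e-01 -3.51597018e-06] -0.0187 0.08551973569799132
{'mtx': array([[427.38403069,   0.        , 317.27806336],
       [  0.        , 427.38403069, 199.23853335],
       [  0.        ,   0.        ,   1.        ]]), 'R': array([[-0.0018622 , -0.99996243, -0.00846544],
       [-0.98028403,  0.00349807, -0.19756261],
       [ 0.1975848 ,  0.00793064, -0.98025372]]), 't': array([-0.02826871,  0.53802241,  1.29841629])} {'mtx': array([[308.13915937,   0.        , 318.63463715],
       [  0.        , 308.13915937, 198.48288277],
       [  0.        ,   0.        ,   1.        ]]), 'hand_eye': array([[-2.79446073e-04, -9.52883336e-01, -3.03336892e-01,
         7.82282951e-02],
       [ 9.99999357e-01, -5.99700372e-04,  9.62621446e-04,
        -1.40070223e-03],
       [-1.09917718e-03, -3.03336428e-01,  9.52882891e-01,
        -1.42960928e-01],
       [ 0.00000000e+00,  0.00000000e+00,  0.00000000e+00,
         1.00000000e+00]])}
```

View pics/scene0.png

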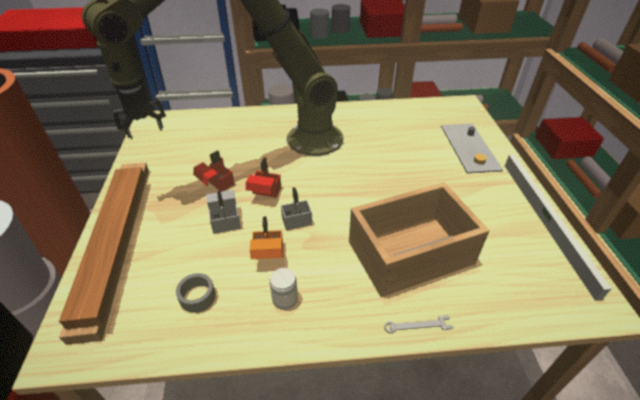

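View pics/top0.png

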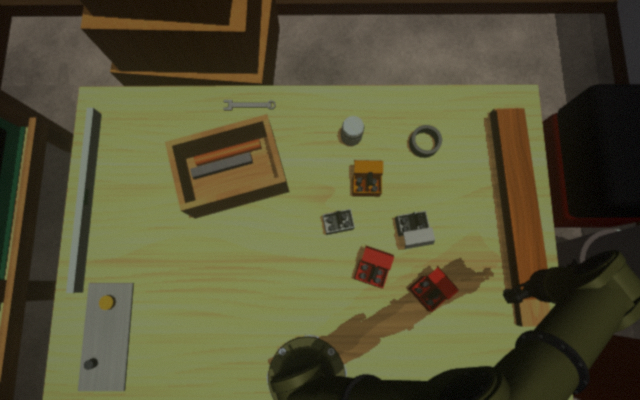

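View pics/wrist0.png

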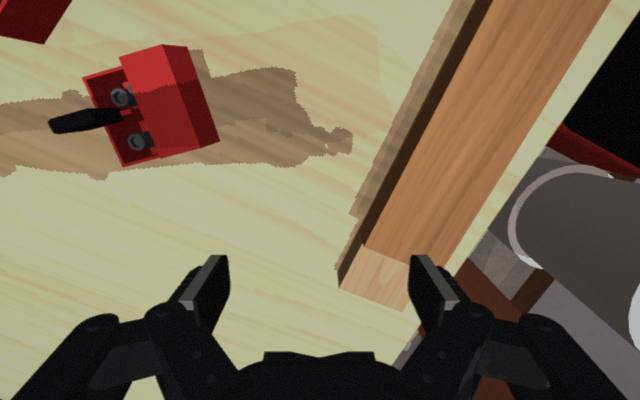

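The top view shows the lipped steel tray at about (414,229), with the lip towards the robot. The plain tray is at (338,221), the tin at (352,130), the orange and red decoys around them, and the crate at (228,165). Its near long wall runs (185,212)–(288,187).

```bash
cat > h.py <<'E'
import numpy as np, cv2
from station import ctrl, get_state, vision, ticket, models
def cloud(n,d,T=None):
    ci=vision.camera_info(n);K=ci["mtx"]
    v,u=np.mgrid[0:400,0:640]
    P=np.stack([(u-K[0,2])/K[0,0]*d,(v-K[1,2])/K[1,1]*d,d],-1)
    if n=="wrist":
        H=T@ci["hand_eye"]; W=P@H[:3,:3].T+H[:3,3]
    else: W=(P-ci["t"])@ci["R"]
    W[d<=0]=np.nan
    return W
E
python3 - <<'E'
from h import *
p=cv2.imread("pics/top0.png");d=np.load("pics/top0.npy");W=cloud("top",d)
# bench check
print("bench z",np.nanmedian(W[230:260,200:300,2]))
for nm,(c0,c1,r0,r1) in dict(hook=(385,445,200,255),crate=(155,300,105,225),plain=(315,362,200,242),tin=(335,370,110,150)).items():
    Q=W[r0:r1,c0:c1].reshape(-1,3)
    for lo,hi in [(0.02,.05),(.05,.07),(0.075,.095),(.1,.125),(.125,.145),(.14,.16)]:
        m=(Q[:,2]>lo)&(Q[:,2]<hi);S=Q[m]
        if m.sum()>8:
            r=cv2.minAreaRect((S[:,:2]*1000).astype(np.float32))
            print(nm,lo,hi,m.sum(),np.round(S.mean(0),3),"rect",np.round(r[0],0),np.round(r[1],0),round(r[2],1))
c=cv2.resize(p[90:300,150:460],None,fx=2.5,fy=2.5,interpolation=cv2.INTER_CUBIC);cv2.imwrite("pics/topz.png",c)
E
```

```text
bench z 0.0007039500259327675
hook 0.02 0.05 204 [ 0.464 -0.322  0.037] rect [ 462. -328.] [58. 89.] 9.9
hook 0.05 0.07 194 [ 0.445 -0.329  0.06 ] rect [ 431. -303.] [113. 154.] 10.7
hook 0.075 0.095 462 [ 0.416 -0.336  0.087] rect [ 396. -318.] [100. 154.] 54.2
hook 0.1 0.125 33 [ 0.46  -0.325  0.112] rect [ 462. -327.] [50.  9.] 13.6
hook 0.125 0.145 57 [ 0.462 -0.328  0.137] rect [ 462. -329.] [34. 13.] 12.4
crate 0.02 0.05 1961 [0.663 0.272 0.039] rect [635. 246.] [221. 321.] 16.2
crate 0.05 0.07 451 [0.634 0.273 0.06 ] rect [628. 244.] [207. 318.] 16.0
crate 0.075 0.095 461 [0.634 0.271 0.085] rect [633. 245.] [217. 319.] 16.0
crate 0.1 0.125 609 [0.631 0.271 0.113] rect [628. 244.] [206. 319.] 16.0
crate 0.125 0.145 529 [0.636 0.272 0.136] rect [634. 246.] [220. 319.] 16.1
crate 0.14 0.16 2253 [0.632 0.251 0.15 ] rect [636. 247.] [223. 321.] 16.0
plain 0.02 0.05 183 [ 0.468 -0.096  0.037] rect [467. -96.] [58. 90.] 11.2
plain 0.05 0.07 143 [ 0.467 -0.099  0.058] rect [468. -96.] [60. 90.] 11.3
plain 0.1 0.125 15 [ 0.459 -0.096  0.108] rect [468. -93.] [53. 10.] 18.7
plain 0.125 0.145 54 [ 0.468 -0.095  0.136] rect [468. -96.] [35. 12.] 10.9
plain 0.14 0.16 10 [ 0.468 -0.096  0.141] rect [472. -96.] [22.  8.] 10.3
tin 0.02 0.05 63 [ 0.738 -0.137  0.035] rect [ 743. -140.] [70. 27.] 81.6
tin 0.05 0.07 48 [ 0.739 -0.137  0.06 ] rect [ 744. -137.] [70. 27.] 72.7
tin 0.075 0.095 86 [ 0.743 -0.139  0.088] rect [ 753. -141.] [69. 48.] 80.5
tin 0.1 0.125 183 [ 0.765 -0.143  0.102] rect [ 765. -143.] [63. 63.] 88.4
```

View pics/topz.png

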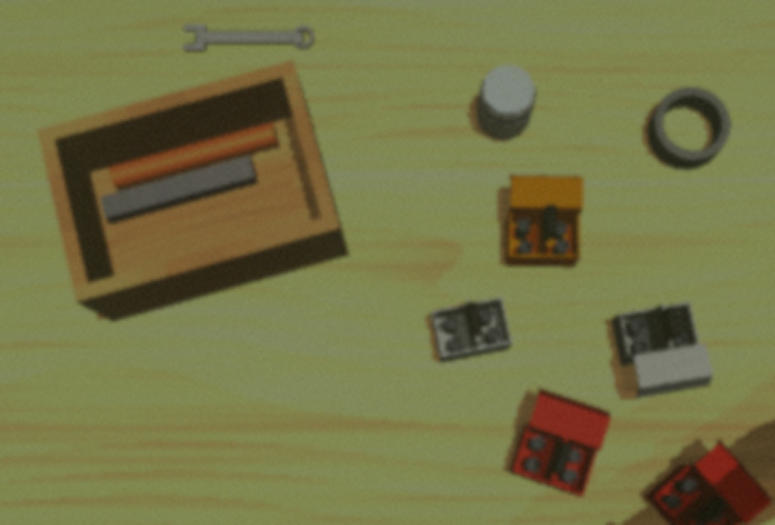

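```bash
cat >> h.py <<'E'
from scipy.spatial.transform import Rotation as Rn
def q(yaw): a=np.deg2rad(yaw)/2; return [0,float(np.cos(a)),float(np.sin(a)),0]
def tcpT():
    s=get_state();w=s["eef_rot"];T=np.eye(4);T[:3,:3]=Rn.from_quat([w[1],w[2],w[3],w[0]]).as_matrix();T[:3,3]=s["tcp_pos"];return T
E
python3 - <<'E'
from h import *
ctrl.movep([0.462,-0.328,0.25],q(11))
T=tcpT();p,d=vision.grab_frame("wrist");cv2.imwrite("pics/w1.png",p);np.save("pics/w1.npy",d)
W=cloud("wrist",d,T)
Q=W.reshape(-1,3);Q=Q[(abs(Q[:,0]-.45)<.1)&(abs(Q[:,1]+.328)<.08)]
for lo,hi in [(0.02,.05),(0.05,.068),(0.083,.093),(.105,.125),(.13,.145)]:
    S=Q[(Q[:,2]>lo)&(Q[:,2]<hi)]
    if len(S)>8:
        r=cv2.minAreaRect((S[:,:2]*1000).astype(np.float32));print(lo,len(S),np.round(S.mean(0),3),np.round(r[0]),np.round(r[1]),round(r[2],1))
s=get_state();print(s["time"],s["tcp_pos"],s["qpos"])
E
```

```text
0.02 1685 [ 0.463 -0.331  0.038] [ 465. -331.] [58. 90.] 9.6
0.05 1231 [ 0.457 -0.328  0.059] [ 444. -302.] [ 91. 177.] 35.5
0.083 3098 [ 0.416 -0.336  0.088] [ 398. -327.] [ 96. 162.] 59.4
0.105 58 [ 0.481 -0.328  0.115] [ 482. -328.] [ 7. 11.] 11.1
0.13 549 [ 0.465 -0.331  0.138] [ 464. -332.] [35. 12.] 8.6
1.8167 [ 0.46098673 -0.32972389  0.24984409] [ 0.72998814  0.40165716 -0.22745809  1.62751619  0.09896384  1.12385895
 -0.90394294]
```

View pics/w1.png

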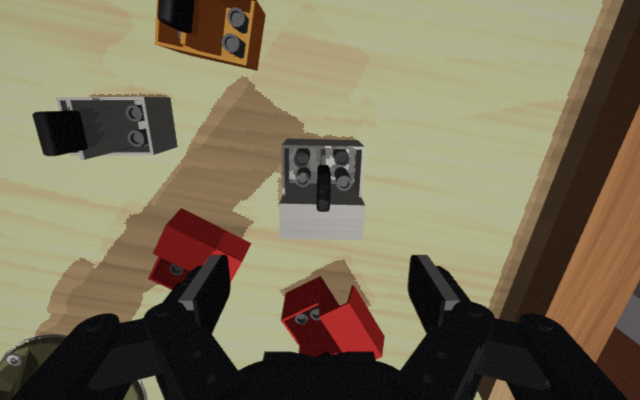

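The wrist view is centred on the tray, with its grip at (323,188) and the sloped lip below it. The measured grip position is (0.465,-0.331) and the yaw is about 10°. Both red trays are clear of the fingers.

```bash
python3 - <<'E'
from h import *
ctrl.movep([0.464,-0.330,0.18],q(10))
ctrl.movel([0.464,-0.330,0.100],max_speed=0.1)
ctrl.close_gripper(force=50)
s=get_state();print(s["time"],s["width"],s["tcp_pos"])
ctrl.movel([0.464,-0.330,0.31],max_speed=0.15)
s=get_state();print(s["time"],s["width"],s["contact_force"])
a=np.deg2rad(16);off=.047
x,y=.538+off*np.cos(a),.2187+off*np.sin(a)
print(x,y)
ctrl.movep([0.464,-0.05,0.31],q(13))
ctrl.movep([x,y,0.31],q(16))
s=get_state();print(s["time"],s["tcp_pos"],s["width"],s["contact_force"])
for n in ["scene","top","wrist"]:
    T=tcpT();p,d=vision.grab_frame(n);cv2.imwrite(f"pics/{n}2.png",p);np.save(f"pics/{n}2.npy",d)
    np.save(f"pics/T2.npy",T)
E
```

```text
3.8083 0.011348888046726837 [ 0.46370516 -0.32989146  0.09969269]
5.3583 0.011118361403440354 [ 0.34069077 -0.10757802 -3.79363374]
0.583179299709101 0.23165495572339898
7.6083 [0.58385355 0.22911797 0.30987234] 0.01176759920653374 [-0.72971235 -0.55979926 -3.5330457 ]
```

View pics/wrist2.png

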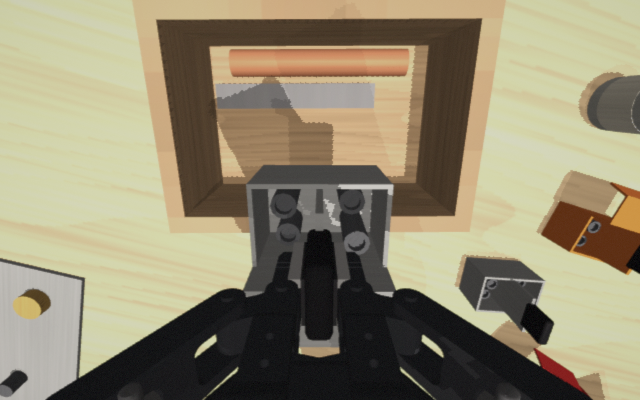

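View pics/scene2.png

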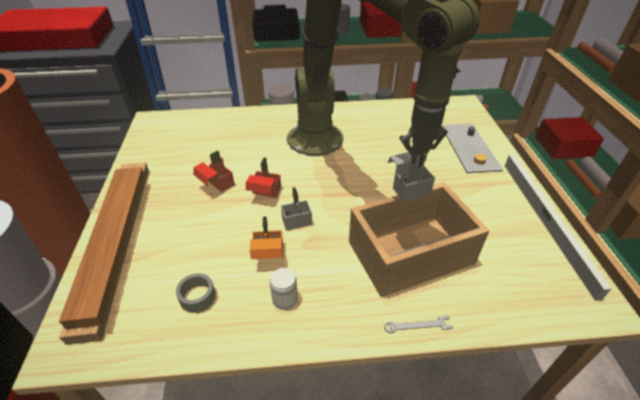

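The tray is held level over the near wall, with its front rim at about row 187 in the wrist view. I'll measure its tilt and offset, and check the crate again from this close view.

```bash
python3 - <<'E'
from h import *
T=np.load("pics/T2.npy")
W=cloud("wrist",np.load("pics/wrist2.npy"),T)
for r in (168,178,184,187,190): print(r,[np.round(W[r,c],3).tolist() for c in (262,300,330,380)])
# left/right rims
print("side",[np.round(W[r,c],3).tolist() for r,c in ((200,249),(230,249),(200,390),(230,390))])
m=(W[...,2]>.143)&(W[...,2]<.157);S=W[m]
r=cv2.minAreaRect((S[:,:2]*1000).astype(np.float32));print("crate top",np.round(r[0],1),np.round(r[1],1),r[2])
W2=cloud("top",np.load("pics/top2.npy"));
# near wall visible tops, in wall frame
a=np.deg2rad(16);ex=np.array([np.cos(a),np.sin(a)]);ey=np.array([-np.sin(a),np.cos(a)]);o=np.array([.538,.2187])
for nm,w in (("wrist",W),("top",W2),("top0",cloud("top",np.load("pics/top0.npy")))):
    S=w[(w[...,2]>.145)&(w[...,2]<.155)];X=(S[:,:2]-o)@ex;Y=(S[:,:2]-o)@ey
    for y0 in (-.12,-.09,-.06,.0,.06,.09,.12):
        k=(abs(Y-y0)<.015)&(abs(X)<.03)
        if k.sum()>5: print(nm,y0,k.sum(),np.round([X[k].min(),X[k].max(),X[k].mean()],4))
# tray in tool coords (top cam): lip plane and box
yaw=a
for nm,w in (("top",W2),("wrist",W)):
    S=w[(w[...,2]>.2)&(w[...,2]<.31)];X=(S[:,:2]-o)@ex;Y=(S[:,:2]-o)@ey
    k=(X>-.05)&(X<.085)&(abs(Y)<.06)
    for x0 in np.arange(-.045,.09,.01):
        kk=k&(abs(X-x0)<.005)
        if kk.sum()>5: print(nm,round(x0,3),kk.sum(),np.round(np.percentile(S[kk,2],[10,50,90]),3),np.round([Y[kk].min(),Y[kk].max()],3))
E
```

```text
168 [[0.6, 0.279, 0.225], [0.608, 0.252, 0.224], [0.614, 0.23, 0.225], [0.593, 0.139, 0.013]]
178 [[0.602, 0.274, 0.256], [0.609, 0.25, 0.256], [0.614, 0.231, 0.257], [0.623, 0.2, 0.257]]
184 [[0.602, 0.272, 0.271], [0.608, 0.249, 0.271], [0.614, 0.232, 0.271], [0.622, 0.202, 0.271]]
187 [[0.6, 0.271, 0.271], [0.607, 0.249, 0.271], [0.612, 0.231, 0.27], [0.62, 0.202, 0.271]]
190 [[0.587, 0.274, 0.236], [0.59, 0.247, 0.221], [0.595, 0.224, 0.214], [0.613, 0.194, 0.248]]
side [[0.59, 0.277, 0.271], [0.57, 0.273, 0.271], [0.614, 0.193, 0.271], [0.553, 0.142, 0.151]]
crate top [634.  243.9] [217.2 321.2] 15.977725982666016
wrist -0.12 491 [-0.0088  0.0095  0.001 ]
wrist -0.09 453 [-0.0089  0.0094  0.001 ]
wrist 0.06 39 [-0.0083  0.0091  0.001 ]
wrist 0.09 498 [-0.0092  0.0094  0.0008]
wrist 0.12 496 [-0.0089  0.0094  0.001 ]
top -0.12 64 [-0.0088  0.01   -0.0001]
top -0.09 48 [-0.0087  0.0097 -0.0003]
top 0.12 57 [-0.0088  0.01    0.0001]
top0 -0.12 65 [-0.0092  0.0098 -0.0004]
top0 -0.09 64 [-0.0096  0.0098  0.0003]
top0 -0.06 60 [-0.0086  0.0098  0.    ]
top0 0.0 66 [-0.0089  0.0098 -0.0003]
top0 0.06 58 [-0.0088  0.0093 -0.0001]
top0 0.09 66 [-0.0093  0.01    0.0001]
top0 0.12 63 [-0.009   0.0107 -0.0001]
top 0.075 8 [0.227 0.259 0.273] [-0.046 -0.042]
wrist -0.025 27 [0.298 0.299 0.299] [-0.011  0.011]
wrist -0.015 341 [0.298 0.299 0.3  ] [-0.013  0.011]
wrist -0.005 74 [0.299 0.299 0.3  ] [-0.012  0.011]
wrist 0.015 2477 [0.23  0.272 0.296] [-0.047  0.044]
wrist 0.025 1387 [0.214 0.243 0.27 ] [-0.047  0.043]
wrist 0.035 1887 [0.214 0.242 0.265] [-0.047  0.043]
wrist 0.045 1454 [0.214 0.238 0.269] [-0.047  0.043]
wrist 0.055 1660 [0.214 0.252 0.269] [-0.047  0.043]
wrist 0.065 995 [0.245 0.255 0.271] [-0.047  0.043]
wrist 0.075 3422 [0.222 0.256 0.272] [-0.047  0.043]
```

View pics/top2.png

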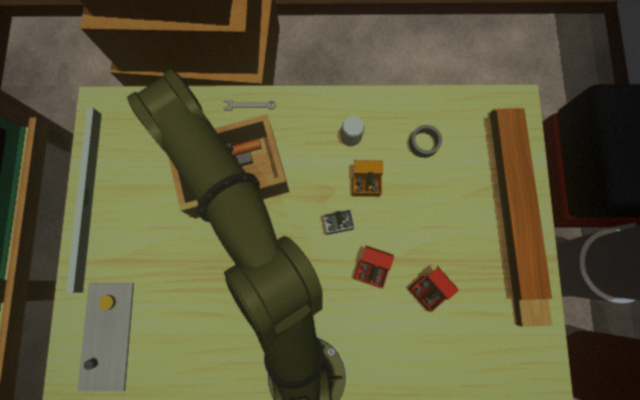

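The tray is level: its rim is at z=0.271 at every point sampled, so the underside is about 0.211. It is aligned with the wall, with its front face at 77 mm as planned. Now I'll lower it.

```bash
python3 - <<'E'
from h import *
x,y=.5832,.2317
ctrl.movel([x,y,0.185],max_speed=0.12)
s=get_state();print(s["time"],s["tcp_pos"],s["contact_force"]);f0=s["contact_force"][2]
z=.185
while z>.158:
    z-= .005 if z>.171 else .0015
    ctrl.movel([x,y,z],max_speed=0.04)
    s=get_state();print(round(s["time"],2),np.round(s["tcp_pos"],4),np.round(s["contact_force"],2),round(s["width"],4))
    if s["contact_force"][2]-f0>3: break
T=tcpT();p,d=vision.grab_frame("wrist");cv2.imwrite("pics/w3.png",p);np.save("pics/w3.npy",d)
p,d=vision.grab_frame("scene");cv2.imwrite("pics/s3.png",p[120:320,320:520].repeat(3,0).repeat(3,1))
W=cloud("wrist",d*0+np.load("pics/w3.npy"),T)
a=np.deg2rad(16);ex=np.array([np.cos(a),np.sin(a)]);o=np.array([.538,.2187])
S=W[(W[...,2]>.118)&(W[...,2]<.14)];X=(S[:,:2]-o)@ex;k=(X>.06)&(X<.09)
print("rim z",np.percentile(S[k,2],[50,90]),"x",X[k].max())
E
```

```text
8.95 [0.58361914 0.23200605 0.18584961] [-0.04227912 -0.24635652 -3.25119119]
9.22 [0.5831 0.2316 0.1799] [ 0.14  0.2  -2.55] 0.0115
9.5 [0.583  0.2316 0.1746] [-0.37  0.78 -4.23] 0.0115
9.78 [0.583  0.2315 0.1696] [-0.04 -0.37 -3.06] 0.0116
10.03 [0.5832 0.2317 0.1684] [ 0.48 -0.66 -3.89] 0.0115
10.28 [0.5831 0.2316 0.1669] [ 0.1  -0.33 -2.92] 0.0112
10.53 [0.5831 0.2317 0.1654] [-0.58  0.25 -4.07] 0.0114
10.78 [0.5835 0.2318 0.1645] [ 0.73 -0.55  1.4 ] 0.0115
rim z [0.12584248 0.1371737 ] x 0.08998665220655594
```

View pics/s3.png

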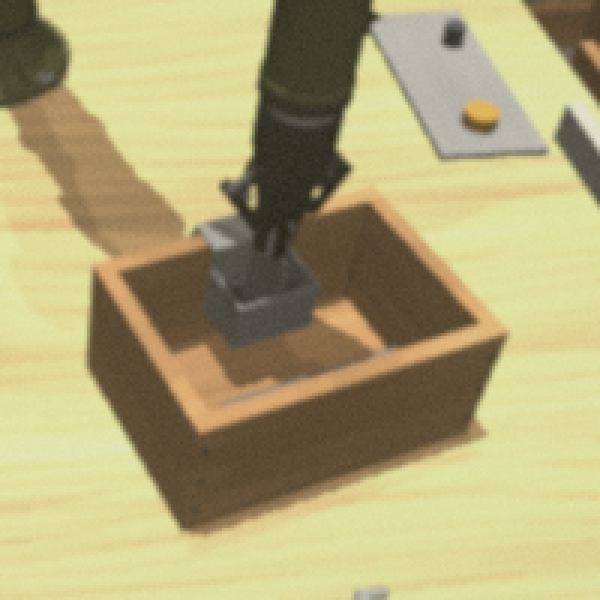

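View pics/w3.png

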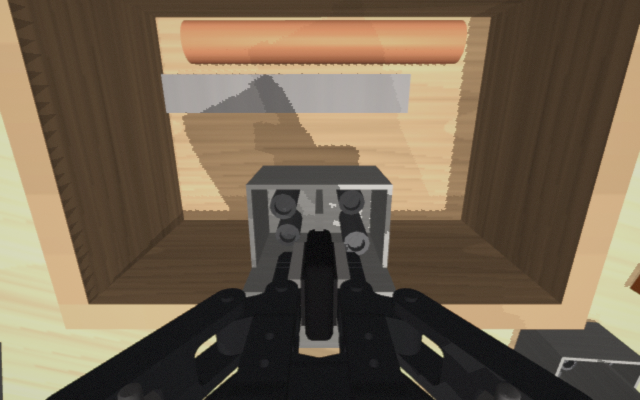

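The lip touched the wall at TCP z=0.1645, where I expected it (0.164), and the view shows the lip over the near wall. I'll shift the tray's back close to the wall face so it swings less, set it down again and release.

```bash
python3 - <<'E'
from h import *
a=np.deg2rad(16)
x,y=.5832-.006*np.cos(a),.2317-.006*np.sin(a)
ctrl.movel([.5832,.2317,.1675],max_speed=.03)
ctrl.movel([x,y,.1675],max_speed=.03)
print(get_state()["contact_force"])
z=.1675
while z>.159:
    z-=.0012
    ctrl.movel([x,y,z],max_speed=0.03)
    s=get_state();print(round(s["time"],2),np.round(s["tcp_pos"],4),np.round(s["contact_force"],2))
    if s["contact_force"][2]>1: break
ctrl.pause(.2);ctrl.ungrasp();ctrl.pause(.3)
s=get_state();print(s["time"],s["width"],s["contact_force"])
ctrl.movel([x,y,.32],max_speed=.12)
ctrl.movep([.42,.05,.36],q(16))
ctrl.pause(.2)
for n in ["scene","top","wrist"]:
    T=tcpT();p,d=vision.grab_frame(n);np.save(f"pics/{n}4.npy",d);np.save("pics/T4.npy",T)
    cv2.imwrite(f"pics/{n}4.png",p)
    if n=="top":cv2.imwrite("pics/top4z.png",cv2.resize(p[90:300,150:460],None,fx=2.5,fy=2.5))
print(get_state()["time"],get_state()["contact_force"])
E
```

```text
[ 0.44757114  0.22039202 -3.78906352]
11.74 [0.5775 0.23   0.1662] [ 0.37  0.2  -4.33]
11.99 [0.5774 0.23   0.165 ] [-0.05 -0.3  -4.08]
12.24 [0.5777 0.2301 0.1645] [-0.53 -1.44  2.51]
13.45 0.08517147795278797 [ 0.12638978 -0.71960241  0.5189944 ]
16.2083 [-0.24297465  0.10628948  0.29155303]
```

View pics/top4z.png

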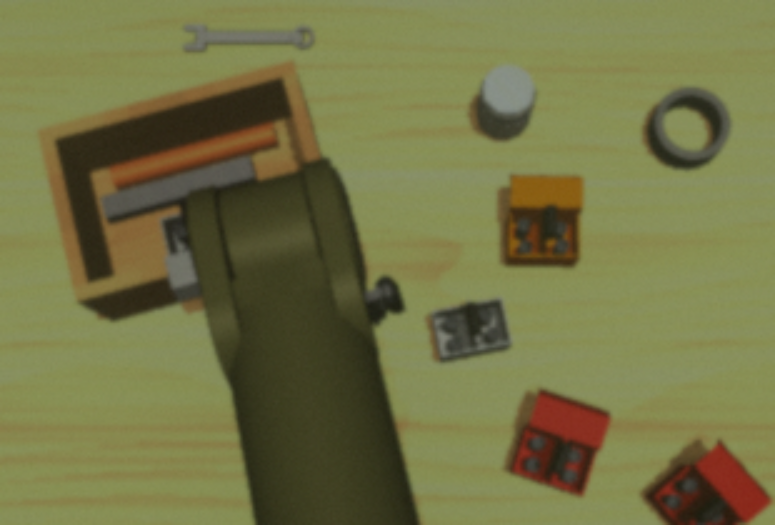

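View pics/scene4.png

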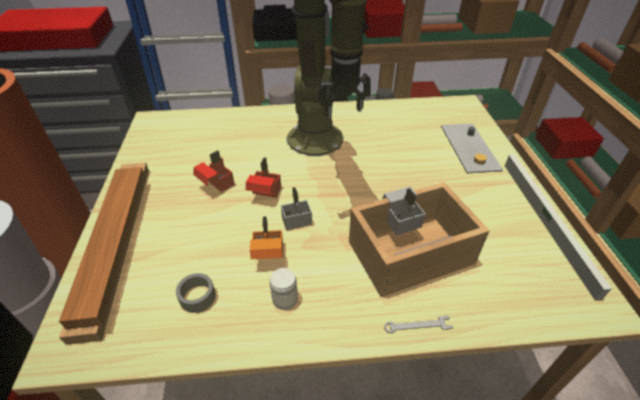

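The tray hangs on the near wall at about (406,215) in the scene view, and the arm is clear of it. The top view is partly blocked, so I'll move the arm aside and measure.

```bash
python3 - <<'E'
from h import *
q0=list(get_state()["qpos"]);q0[0]-=0.9 if q0[0]<0 else 0
ctrl.movep([.42,-.2,.36],q(0))
ctrl.pause(.2)
p,d=vision.grab_frame("top");cv2.imwrite("pics/top5z.png",cv2.resize(p[90:300,150:460],None,fx=2.5,fy=2.5))
W=cloud("top",d);print(get_state()["time"])
a=np.deg2rad(16);ex=np.array([np.cos(a),np.sin(a)]);ey=np.array([-ex[1],ex[0]]);o=np.array([.538,.2187])
X=(W[...,:2]-o)@ex;Y=(W[...,:2]-o)@ey;Z=W[...,2]
k=(abs(Y)<.07)
g=k&(Z>.17)&(Z<.23)&(X>-.03)&(X<.1);print("grip",g.sum(),X[g].mean(),Y[g].mean(),Z[g].max())
gt=g&(Z>Z[g].max()-.008)
r=cv2.minAreaRect((np.c_[X[gt],Y[gt]]*1000).astype(np.float32));print("grip top",r)
print("grip slope",np.polyfit(X[gt],Z[gt],1))
l=k&(Z>.151)&(Z<.165)&(X>-.03)&(X<.02);print("lip",l.sum(),np.median(Z[l]),X[l].min(),Y[l].min(),Y[l].max(),np.polyfit(X[l],Z[l],1))
S0=cloud("top",np.load("pics/top0.npy"))
for nm,(c0,c1,r0,r1) in dict(plain=(315,362,200,242),tin=(335,370,110,150)).items():
    for w in (S0,W):
        Q=w[r0:r1,c0:c1].reshape(-1,3);Q=Q[Q[:,2]>.095];print(nm,np.round(Q.mean(0),3))
E
```

```text
17.4417
grip 77 0.038567462298612555 0.001683440475283218 0.20882024106815353
grip top ((40.67219924926758, 2.6028401851654053), (35.419612884521484, 11.833756446838379), 0.144915372133255)
grip slope [0.00357902 0.20327416]
lip 441 0.1541075856111714 -0.029878725946234797 -0.06792290059355435 0.06967301087058779 [0.00415536 0.15441165]
plain [ 0.466 -0.096  0.13 ]
plain [ 0.443 -0.11   0.285]
tin [ 0.766 -0.143  0.101]
tin [ 0.765 -0.144  0.1  ]
```

View pics/top5z.png

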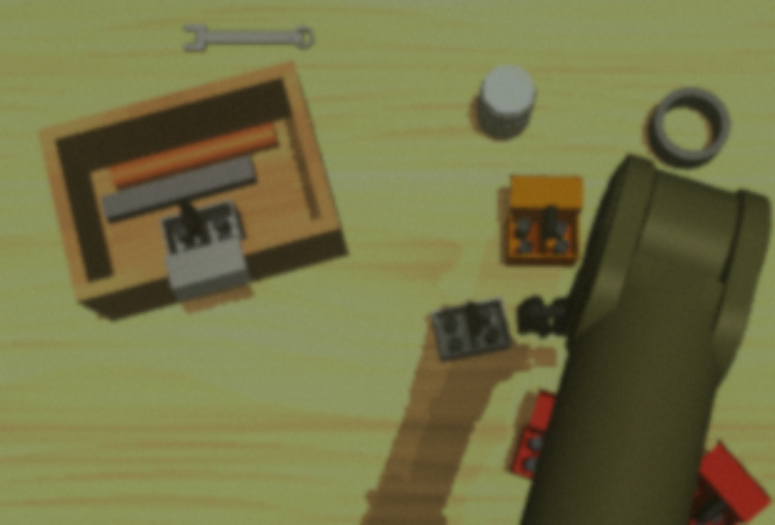

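The tray hangs level: origin about 41 mm inward, 3 mm off the middle along the wall, and about 85 mm below the top edge. The gripper got into the plain tray's check window, so that reading isn't valid, but the picture shows the tray where it was. Handing in.

```bash
python3 -c "
from station import ticket,get_state
print(get_state()['time'],get_state()['contact_force']);print(ticket.close_job())"
```

```text
17.4417 [-0.09262334  0.11610878  0.12083538]
the job is handed in; nothing more can be done
None
```

The lipped steel tray is hanging by its lip on the crate's long wall nearest the robot, and I handed the job in at 17.4 s. I picked it up by the black grip and lowered it until the lip touched the wall. I then lifted it slightly, moved it 6 mm closer to the wall, set it down again and let go.

**Last checks, measured from the top camera before handing in:**
- **Position:** the tray's origin is about 41 mm inward of the wall's middle plane, 3 mm off its middle along the wall, and about 85 mm below its top edge.
- **Angle:** it hangs level, with a twist of about 0° from the wall.
- **Robot:** the arm is clear, with no contact force beyond sensor noise.
- **Tin:** it moved no more than about 1 mm, which is within measurement error.
- **Plain tray:** the final depth check was not valid because the gripper was in the measuring window. The picture shows it standing where it was, and the robot never came near enough to touch it.

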